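Show the new grinder burr to the inspection camera

ROBOT

A 6-joint arm with a two-finger parallel gripper is mounted at the origin on the work surface. World frame = base frame: x ahead of the robot, y to its left, z up, the work surface at z = 0. Lengths are in mm, angles in rad, forces in N, time in s.
With the tool pointing down it reaches from about 275 to 750 mm from the base axis. Payload 10.2 kg.
Tool frame: the origin (TCP) lies between the finger pads; the fingertips stand ctrl.tips_ahead ahead of it and the grasp point (between the pads) lies 8 mm behind it (ctrl.tips_ahead is the distance from the TCP to the fingertips, in mm); z points along the fingers, y is the direction in which the jaws open and shut (so a half turn about z gives the same grasp; the last joint's range is limited). The gripper opens to 85 mm and grips with 20 to 120 N. Pads are 22 mm wide; open, the fingers measure 114 mm over their backs; the gripper's body (76 mm by 85 mm) begins 54 mm behind the grasp point. The pads swing forward as they close: fully open they stand 13 mm farther back than shut.
Start: joints at [-1.494, 0.313, 1.498, -0, 1.331, -0.223], TCP at [155.035, -501.593, 205.894] pointing down, gripper open.
Joint ranges: [-2.94, 2.94], [-0.97, 2.17], [0.19, 2.56], [-1.23, 4.37], [0.02, 3.11], [-2.88, 2.88]. Speed limits (rad/s): [2.39, 2.39, 3.01, 3.14, 3.14, 3.14].

INTERFACE

Orientations are given as a unit quaternion [w, x, y, z].
In Python, from rig import ctrl gives the robot as it stands. The module is installed in compiled form; this text tells all that it offers.
- The arm moves only by the tool move_arm, never from a script. Its argument "motion" is a list of rows, each an object with "offset": the shift along the tool's x, y, z in m, a list of three; "angular": the turn, a rotation vector about the tool's x, y, z in degrees, a list of three; "jaw": the finger opening in m, from 0 to 0.0854. In form: [{"offset": [tx, ty, tz], "angular": [ax, ay, az], "jaw": jaw}, ...]. A call has 1 to 5 rows; each row is the pose to reach, as a shift and turn from the pose commanded when the call began, along the tool's axes at that moment; what a row does not reach only later rows make up. A row lasts 1/8 s, in which the tool goes at most 62.5 mm and 10.7 degrees, less where a joint would pass 70% of its speed; a pose out of reach is approached as far as the arm can. A call with a gripper value outside its range is refused whole. The fingers move at their own pace and stop on an object; "squeeze" is the grip in N (left out, the last holds). Time passes only in rows, so rows that repeat a pose let the fingers close. It gives the time, the measured TCP pose, the force and the opening at its end, in the units of the state.
- ctrl.sense(): the state, without advancing time (a new reading comes with each control period).
- ctrl.capture(name): name is "scene" or "side" or "wrist"; returns a dict with "img" (384x512x3 uint8, red, green, blue), "intrinsics" (3x3 intrinsics, pixels), "k1" (the pictures are not rectified: a ray, as slopes to the right and down, at radius r is drawn at 1 + k1 r^2 times it, then the intrinsics apply), "rvec" (rotation vector, rad) and "tvec" (3), from world to camera coordinates, as OpenCV has them. Camera axes: x right, y down, z forward; pixel columns grow to the right and rows downward; lengths in mm; the calibration is good to about 2 mm. A picture is of the moment at which its call begins. There is no depth.
- ctrl.finish_job(): hands the job in, once; it reports no verdict.
The state is a dict: "time_s": time; "joints": joint angles; "dq": joint speeds; "tau": joint torques, N m; "eef_pos": TCP position; "ee_rot": TCP orientation; "force": force on the tool from outside, world axes, zero at the start; "wrist_torque": the same for the moment, N m; "grip_width": opening from 0.0 (shut) to 1.0 (fully open).
Only numpy, scipy, OpenCV 4.12 (cv2) and the standard library are available. Lean on these libraries where they do the work, as an engineer would, in place of code of your own. Each camera call takes 0.05 s, during which the arm holds its last target. There are 200 camera calls.

TASK

The replacement head for the glass pepper grinder has come in the small carton, and its burr must be checked on camera before it is fitted. Fold both carton flaps back past upright, then lift the head out and hold it still in the air in front of the little inspection camera, its white burr squarely facing the lens, centred and 10 cm from the lens glass. Finish while still holding it there, and leave the camera and everything else where they stand.

Things in the scene. Friction and masses are not known exactly. Their poses are not given: they have to be found in the camera images.
- carton: Brown carton, outside 132 (x) by 124 (y) by 88 mm high, walls 4 mm; stands fast. Origin: centre of the underside, z up. Hinged flaps on the +y and -y sides; the end flaps on +x and -x are already folded down outside, reaching 82 mm from the centre. Inside (124 by 116 mm) a grey insert reaches 40 mm above the origin; the 40 mm wide round pocket in its middle holds the new head.
- flap_left (a joint): Angle (rad) of the carton's +y flap: 0 closed (level), 1.57 upright, 2.7 stop, folded back. Hinge line along carton x at y = +60, z = 90 mm (carton frame). Panel 128 mm long, 48 mm hinge to free edge, 4 mm thick; the stiff crease (0.02 N m) keeps it where it is left. Starts ajar at 0.7 to 1.1: the gap between the two flaps' free edges is 42 mm or more.
- flap_right (a joint): The same for the flap on the carton's -y side (hinge line at y = -60, z = 90 mm); it also grows from 0 closed to 2.7 folded back. Either flap opens when swung up and outwards along its arc by a finger put into the gap; a level push against the edge of a low flap can jam.
- flap_left_edge (a point): Middle of the free edge of the +y flap, 48 mm from its hinge.
- flap_right_edge (a point): Middle of the free edge of the -y flap, 48 mm from its hinge.
- new_head: New grinder head, about 90 g, 68 mm long, round about z: white ceramic burr 30 mm across (0 to 16 mm), black collar 36 mm across (16 to 26), brushed steel cap 46 mm across (26 to 68). Origin: centre of the burr's toothed end face; z runs from burr to cap. Starts upright in the carton's pocket, cap up, origin 14 mm above the carton's, the cap free above the insert.
- cap_top (a point): Centre of the new head's cap end, 68 mm from the burr face along its z axis.
- lens (a point): Centre of the lens glass of the inspection camera: white 50 by 66 by 36 mm housing, black barrel 35 mm across, in a black yoke on a fixed round 92 mm base. The point's z axis is the line of sight, out of the lens: upwards, leaning 0.3 to 0.65 rad from vertical, roughly towards the robot. Lens about 0.11 m above the worktop; a knock can turn the stiff tilt.
- grinder_glass: Empty glass of the grinder, without head, 52 mm across, 145 mm high, loose. Origin: centre of the underside.
- saucer: White saucer, 116 mm across, 16 mm high, loose. Origin: centre of the underside.
- old_head: The worn old head, same size as the new one with dark cap and brown burr, standing upside down (burr up) on the saucer, top 75 mm or so above the worktop. Origin: centre of its lower end. Not to be used.
- canister: Blue enamel canister with wooden knob, 103 mm across, 147 mm high, loose. Origin: centre of the underside.
- bamboo_box: Bamboo lidded box, 114 by 154 by 94 mm high, loose. Origin: centre of the underside.
- oil_bottle: Green oil bottle, 60 mm across, 170 mm high, loose. Origin: centre of the underside.
- spatula: Spatula with wooden handle and steel blade, about 280 mm long and under 30 mm high, lying across the worktop beyond the carton and camera, loose. Origin near the middle of its length.
There are look-alikes about, which are no part of the job. What is shaped like the carton but orange is not meant.

How it is judged (in metres and radians):
On the way, in this order (a step that is already met when the one before it is completed fails the run):
1. both carton flaps are folded back past upright (value of joint each of flap_left, flap_right above 1.62 rad), for 0.2 s.
2. the new head is lifted clear of the carton (z of new_head in the frame of carton above 0.1 m and contact force between the fingers and new_head above 0.5 N and contact force between new_head and carton below 0.05 N), for 0.2 s.
At the end, for the whole second after the job is handed in: New head held still in the fingers, clear of the carton, burr face 80-120 mm before the lens glass and within 20 mm of the line of sight on each axis, axis within 0.22 rad of it, burr towards the lens; both flaps past upright (1.58 rad); camera and all else undisturbed (x of new_head in the frame of lens between -0.02 and 0.02 m and y of new_head in the frame of lens between -0.02 and 0.02 m and z of new_head in the frame of lens between 0.08 and 0.12 m and z of cap_top in the frame of lens above 0.14 m and angle between the z axis of new_head and the z axis of lens, either way round below 0.22 rad and height (world z) of new_head above 0.14 m and linear speed of new_head below 0.015 m/s and angular speed of new_head below 0.15 rad/s and contact force between the fingers and new_head above 0.5 N and contact force between new_head and carton below 0.05 N and value of joint each of flap_left, flap_right above 1.58 rad); the arm keeps its last pose, push and grip.
It fails at once if the inspection camera is knocked out of its aim (lens moved more than 8 mm) (distance of lens from where it was at the start of the episode above 0.008 m).
It fails at once if another thing on the worktop is moved by more than 25 mm (distance of any of grinder_glass, saucer, old_head, canister, bamboo_box, oil_bottle, spatula from where it was at the start of the episode above 0.025 m).
It also fails if it takes over 58 s, if anything falls off the work surface, if the arm or the gripper's body presses on something with over 40 N, if the wrist force passes 120 N, or if a joint passes its speed limit or range.

## Working session

There is one attempt and no reset: what is moved stays moved. The work goes in short steps, Python scripts to look and compute and a tool call to move; the robot and the scene stay as the last step left them, time stands still between calls to the robot, and variables do not carry over. Pictures are saved under pics/ and viewed, about 8 in all and at most 12, crops included, and the job is handed in when it is done.

Besides the shell and the picture viewer there is one more tool, called after ">>>" in YAML: its name, and indented under it one key for each argument. move_arm: Moves the arm, as the interface text tells. Its arguments: {"type":"object","properties":{"motion":{"type":"array","items":{"type":"object","properties":{"offset":{"type":"array","items":{"type":"number"}},"angular":{"type":"array","items":{"type":"number"}},"jaw":{"type":"number"}}}},"squeeze":{"type":"number"}},"required":["motion"]}

```bash
mkdir -p pics; cat > h.py <<'E'
import numpy as np, cv2
from rig import ctrl
from scipy.spatial.transform import Rotation as R
def cap(n):
    c=ctrl.capture(n); c={k:(np.array(v) if k!='k1' else float(v)) for k,v in c.items()}; c['Rm']=cv2.Rodrigues(c['rvec'].astype(float))[0]; c['t']=c['tvec'].astype(float).ravel(); return c
def proj(c,P):
    p=(c['Rm']@np.atleast_2d(P).T).T+c['t']; s=p[:,:2]/p[:,2:]; r2=(s**2).sum(1,keepdims=True); s=s*(1+c['k1']*r2)
    K=c['intrinsics']; return s*[K[0,0],K[1,1]]+[K[0,2],K[1,2]]
def ray(c,uv):
    d=np.array([c['k1'],0,0,0,0.])
    s=cv2.undistortPoints(np.array([[uv]],float),c['intrinsics'].astype(float),d)[0,0]
    v=c['Rm'].T@np.r_[s,1]; return -c['Rm'].T@c['t'], v/np.linalg.norm(v)
def onz(c,uv,z):
    o,v=ray(c,uv); return o+v*(z-o[2])/v[2]
def tri(obs):
    A=np.zeros((3,3));b=np.zeros(3);L=[]
    for c,uv in obs:
        o,v=ray(c,uv);M=np.eye(3)-np.outer(v,v);A+=M;b+=M@o;L.append((o,M))
    p=np.linalg.solve(A,b); return p,[np.linalg.norm(M@(p-o)) for o,M in L]
def save(c,n,box=None,f=1):
    i=c['img'].astype(np.uint8)
    if box: i=i[box[1]:box[3],box[0]:box[2]]
    if f!=1: i=cv2.resize(i,None,fx=f,fy=f,interpolation=cv2.INTER_CUBIC)
    cv2.imwrite('pics/'+n,i[:,:,::-1])
import pickle
def keep(c,n): pickle.dump(c,open(n+'.pkl','wb'))
def load(n): return pickle.load(open(n+'.pkl','rb'))
E
python3 - <<'E'
from h import *
print(ctrl.tips_ahead, ctrl.sense())
a=cap('scene');b=cap('side');w=cap('wrist')
for c,n in ((a,'scene'),(b,'side'),(w,'wrist')):
    keep(c,n); print(n,-c['Rm'].T@c['t'],c['Rm'][2],c['intrinsics'][0,0],c['k1'])
save(a,'scene.png',f=1.5);save(b,'side.png',f=1.5)
E
```

```text
11.0 {'time_s': 0.0, 'joints': array([-1.49441702e+00,  3.13447975e-01,  1.49844883e+00,  1.89996274e-06,
        1.33097174e+00, -2.23408915e-01]), 'dq': array([-0.00041803, -0.0010925 , -0.00107142, -0.00030366, -0.00038979,
        0.00022484]), 'tau': array([ 1.67652928e-03, -4.12263215e+01, -2.59736288e+01, -9.13281951e-05,
        4.31714943e-03, -8.38993088e-06]), 'eef_pos': array([ 155.00392627, -501.2969585 ,  205.33170279]), 'ee_rot': array([-6.36154518e-04,  9.88786729e-01,  1.49333178e-01,  4.77763538e-05]), 'force': array([ 0.22076999, -0.31131971, -0.20379041]), 'wrist_torque': array([ 0.06713112, -0.00766828,  0.00561811]), 'grip_width': 1.0008368244407697}
scene [1775.19150691 -191.64583686 1139.62375746] [-0.75247201  0.11332702 -0.64880109] 434.0932554781328 -0.1602703695032479
side [ 423.77732704 1158.54791661  862.49817812] [ 0.11680872 -0.82399929 -0.55441942] 451.82770276764535 -0.10305761617736908
wrist [ 221.12913927 -479.58935541  373.38235852] [-0.26576988 -0.08024539 -0.96069092] 336.3060760572239 0.00556940399424394
```

View pics/scene.png

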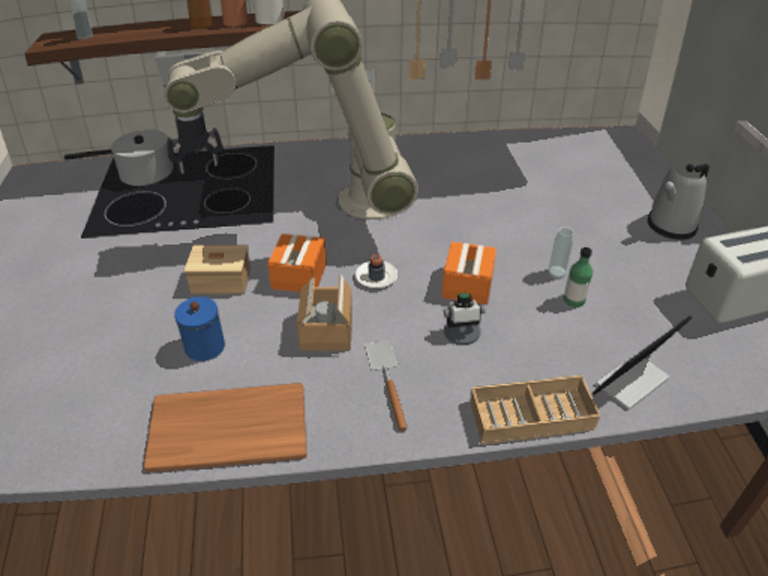

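View pics/side.png

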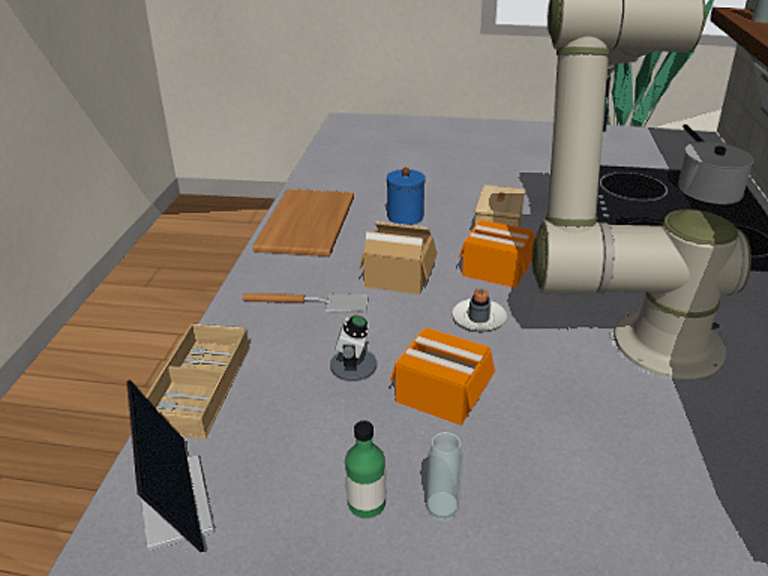

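Scene and side views show three carton shapes. The brown one (scene ≈(326,318), side ≈(398,258) in the enlarged pictures) fits. The two orange ones (scene (298,262) and (470,272)) are look-alikes. The inspection camera is at scene (463,318) and side (353,345). I'll confirm these in an enlarged crop.

```bash
python3 - <<'E'
from h import *
a=load('scene');b=load('side')
def cr(c,x,y,w,h): return cv2.resize(c['img'][y:y+h,x:x+w].astype(np.uint8),(400,300),interpolation=cv2.INTER_CUBIC)
m=np.vstack([np.hstack([cr(a,184,172,72,54+6)[:300],cr(a,280,184,64,48)]),np.hstack([cr(b,232,140,72,60),cr(b,206,200,64,60-12)])])
cv2.imwrite('pics/c1.png',m[:,:,::-1])
print(onz(a,(326/1.5,345/1.5),0),onz(a,(463/1.5,335/1.5),0),onz(b,(353/1.5,365/1.5),0))
E
```

```text
[ 640.25204579 -189.9975835     0.        ] [649.26551796 151.67976063   0.        ] [6.40132560e+02 1.51355545e+02 1.13686838e-13]
```

View pics/c1.png

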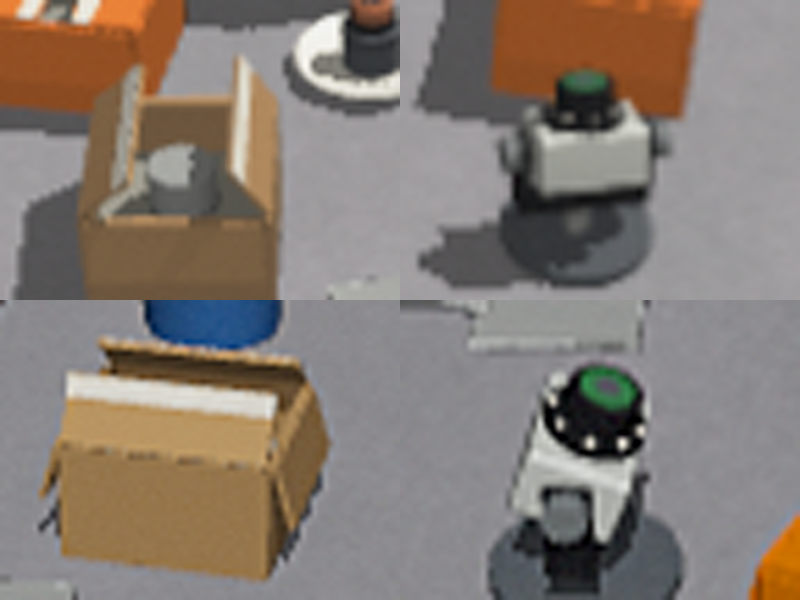

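The brown carton stands at about (580,−190) with both flaps ajar and the steel-capped head inside. The camera is at about (645,150). Next I'll take wrist views from above.

```bash
cat >> h.py <<'E'
def pose():
    s=ctrl.sense(); q=s['ee_rot']; return np.array(s['eef_pos']),R.from_quat([q[1],q[2],q[3],q[0]])
def goto(p,Rt,p0=None,R0=None):
    if p0 is None: p0,R0=pose()
    o=R0.inv().apply(np.array(p)-p0)/1000; a=np.degrees((R0.inv()*Rt).as_rotvec())
    print('offset',o.round(4),'ang',a.round(2),'rows',np.ceil(max(np.linalg.norm(o)/.0625,np.linalg.norm(a)/10.7)))
def down(yaw): # tool down, tool x at yaw
    c,s=np.cos(yaw),np.sin(yaw); return R.from_matrix(np.array([[c,s,0],[s,-c,0],[0,0,-1]]).T.T)
E
python3 - <<'E'
from h import *
w=load('wrist');p,Rr=pose()
Rc=w['Rm']@Rr.as_matrix(); tc=w['Rm']@p+w['t']; print(Rc.round(3),tc.round(1))
np.savez('hand.npz',Rc=Rc,tc=tc)
for P in ([590,-130,340],[520,-190,340],[600,-20,340]):
    for yaw in (0,):
        Rt=down(yaw).as_matrix(); c=dict(w); c['Rm']=Rc@Rt.T; c['t']=tc-c['Rm']@np.array(P)
        print(P,proj(c,[[580,-190,90],[580,-190,0],[640,150,110],[650,150,0]]).round(0).tolist())
print(down(0.3).as_quat(), Rr.as_quat())
goto([590,-130,350],down(0))
E
```

```text
[[-0.001  1.     0.001]
 [-0.961 -0.001 -0.278]
 [-0.278 -0.001  0.961]] [  1.6  20.2 180.6]
[590, -130, 340] [[301.0, 159.0], [293.0, 148.0], [10.0, 111.0], [61.0, 100.0]]
[520, -190, 340] [[253.0, 102.0], [253.0, 100.0], [-59.0, 45.0], [10.0, 48.0]]
[600, -20, 340] [[388.0, 167.0], [365.0, 154.0], [107.0, 120.0], [137.0, 107.0]]
[0.98877108 0.14943813 0.         0.        ] [ 9.88786589e-01  1.49334617e-01  3.08338652e-05 -5.01839901e-04]
offset [ 0.5253 -0.2265 -0.1442] ang [-0.06 -0.   17.18] rows 10.0
```

>>> move_arm:
  motion:
    - {"offset":[0.26,-0.115,-0.12],"angular":[0,0,17.2],"jaw":0}
    - {"offset":[0.26,-0.115,-0.12],"angular":[0,0,17.2],"jaw":0}
    - {"offset":[0.26,-0.115,-0.12],"angular":[0,0,17.2],"jaw":0}
    - {"offset":[0.26,-0.115,-0.12],"angular":[0,0,17.2],"jaw":0}
    - {"offset":[0.26,-0.115,-0.145],"angular":[0,0,17.2],"jaw":0}

```text
time_s: 0.78
eef_pos: [364.1, -318.5, 343.6]
ee_rot: [-0.001, 1.0, 0.0, -0.001]
force: [0.2, -0.6, 0.4]
grip_width: 0.004
```

```bash
python3 - <<'E'
from h import *
print(ctrl.sense()['time_s'],pose()[0],pose()[1].as_quat())
goto([600,-100,350],down(0))
E
```

```text
0.775 [ 364.12069026 -318.47479228  343.6466271 ] [ 9.99999290e-01  1.69525589e-04 -6.38173823e-04 -9.91929637e-04]
offset [ 0.2359 -0.2184 -0.0062] ang [-0.11  0.07  0.02] rows 6.0
```

>>> move_arm:
  motion:
    - {"offset":[0.23,-0.2,0],"angular":[0,0,0],"jaw":0}
    - {"offset":[0.23,-0.2,0],"angular":[0,0,0],"jaw":0}
    - {"offset":[0.23,-0.2,0],"angular":[0,0,0],"jaw":0}
    - {"offset":[0.23,-0.2,0],"angular":[0,0,0],"jaw":0}
    - {"offset":[0.23,-0.2,0],"angular":[0,0,0],"jaw":0}

```text
time_s: 1.4
eef_pos: [594.5, -118.7, 343.2]
ee_rot: [-0.0, 1.0, 0.0, -0.0]
force: [-0.7, -1.7, 1.0]
grip_width: 0.003
```

```bash
python3 - <<'E'
from h import *
w=cap('wrist');keep(w,'w1');print(pose()[0]); save(w,'w1.png',f=1.5)
E
```

```text
[ 597.46319799 -114.50447348  341.70570973]
```

View pics/w1.png

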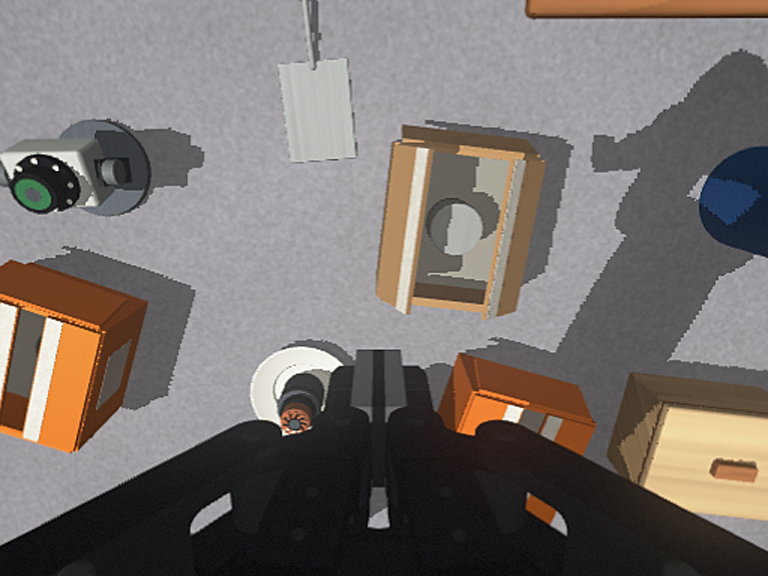

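The wrist view is clear. The carton is at about (460,225), with the left flap free edge from (429,149) to (410,313), the right one from (513,160) to (485,315), and the cap disc at (463,229). The lens is at (34,194). I'll fit the carton and triangulate the cap and lens.

```bash
python3 - <<'E'
from h import *
from scipy.optimize import least_squares
w=load('w1');a=load('scene');b=load('side')
W=lambda x,y:np.array([x/1.5,y/1.5]); S=lambda x,y:np.array([232+x/5.5556,140+(y-300)/5]); A=lambda x,y:np.array([184+x/5.5556,172+y/5])
def model(k):
    def f(q):
        n,s,al=k; return None
# local points: function of aL,aR
def hin(sx,s): return lambda l,r:[64*sx,60*s,90]
def fre(sx,s): return lambda l,r:[64*sx,s*(60-48*np.cos(l if s>0 else r)),90+48*np.sin(l if s>0 else r)]
obs=[(w,W(391,142),hin(1,1)),(w,W(377,296),hin(-1,1)),(w,W(430,149),fre(1,1)),(w,W(410,313),fre(-1,1)),
(w,W(514,160),fre(1,-1)),(w,W(486,315),fre(-1,-1)),
(b,S(62,445),hin(1,1)),(b,S(270,465),hin(-1,1)),(b,S(68,373),fre(1,1)),(b,S(277,397),fre(-1,1)),(b,S(100,340),fre(1,-1)),(b,S(303,366),fre(-1,-1)),
(b,S(62,555),lambda l,r:[66,62,0]),(b,S(268,579),lambda l,r:[-66,62,0]),
(a,A(138,66),fre(-1,-1)),(a,A(238,58),fre(-1,1)),(a,A(83,222),lambda l,r:[66,-62,88]),(a,A(278,221),lambda l,r:[66,62,88])]
def res(q,full=False):
    Rz=R.from_euler('z',q[2]);o=[]
    for c,uv,f in obs: o.append(proj(c,Rz.apply(f(q[3],q[4]))+[q[0]*100,q[1]*100,0])[0]-uv)
    return np.array(o) if full else np.ravel(o)
s=least_squares(res,[5.8,-1.9,0,.9,.9],loss='soft_l1'); print(s.x); print(res(s.x,1).round(1).tolist())
print('cap', tri([(w,W(463,229)),(a,A(178,167))]), onz(w,W(463,229),82))
L=[(w,W(34,194)),(a,(309.6,197.1)),(b,(239.6,214.1))]
print('lens',tri(L))
print('base',onz(w,W(103,167),8))
np.save('carton.npy',s.x)
E
```

```text
[ 5.9102446  -1.82186027 -0.09908521  0.98002783  0.86310593]
[[0.8, 1.0], [-0.2, -0.6], [0.1, -0.8], [-0.1, -0.0], [-0.6, -2.6], [-0.1, 2.5], [-0.0, -0.3], [-0.0, -0.0], [0.7, -0.1], [0.5, -0.9], [-0.5, -1.1], [-0.8, -2.5], [0.0, 0.3], [0.4, 0.1], [0.7, -1.2], [-0.6, -0.7], [-0.0, -0.4], [0.1, -0.9]]
cap (array([ 589.63278685, -189.05523982,   77.10035067]), [np.float64(2.009300901777843), np.float64(2.009300901777816)]) [ 590.05203248 -190.23142469   82.        ]
lens (array([623.28549677, 152.34079123, 109.13688791]), [np.float64(0.905768998376312), np.float64(0.880852087676189), np.float64(0.3208516973926573)])
base [638.18294049 149.57744774   8.        ]
```

The carton fits at (591,−182), yaw −0.10, flaps 0.98 and 0.86. The wrist-view cap disc is half shadowed, which biased its centre, and a corrected reading of about 456 px agrees with the carton centre. Now a closer look at the lens for its aim.

```bash
python3 - <<'E'
from h import *
h=np.load('hand.npz');w=load('w1')
for P in ([540,152,260],[560,152,260],[560,140,240]):
    Rt=down(0).as_matrix(); c=dict(w); c['Rm']=h['Rc']@Rt.T; c['t']=h['tc']-c['Rm']@np.array(P)
    print(P,proj(c,[[623,152,109],[638,150,8]]).round(0).tolist())
goto([560,152,260],down(0)); print(ctrl.sense()['joints'])
E
```

```text
[540, 152, 260] [[254.0, 78.0], [255.0, 68.0]]
[560, 152, 260] [[254.0, 101.0], [255.0, 86.0]]
[560, 140, 240] [[240.0, 101.0], [245.0, 86.0]]
offset [-0.0362 -0.2664  0.0825] ang [-0.16  0.04  0.26] rows 5.0
[-0.38283146  0.47110157  0.92667665  0.00240892  1.74558025  1.18385444]
```

>>> move_arm:
  motion:
    - {"offset":[-0.036,-0.266,0.08],"angular":[0,0,0],"jaw":0}
    - {"offset":[-0.036,-0.266,0.08],"angular":[0,0,0],"jaw":0}
    - {"offset":[-0.036,-0.266,0.08],"angular":[0,0,0],"jaw":0}
    - {"offset":[-0.036,-0.266,0.08],"angular":[0,0,0],"jaw":0}
    - {"offset":[-0.036,-0.266,0.08],"angular":[0,0,0],"jaw":0}

```text
time_s: 2.08
eef_pos: [556.1, 148.1, 262.4]
ee_rot: [-0.0, 1.0, 0.001, -0.001]
force: [0.7, -0.5, -0.3]
grip_width: 0.001
```

>>> move_arm:
  motion:
    - {"offset":[0,0,0],"angular":[0,0,0],"jaw":0}
    - {"offset":[0,0,0],"angular":[0,0,0],"jaw":0}

```text
time_s: 2.33
eef_pos: [557.5, 144.6, 263.7]
ee_rot: [0.0, 1.0, -0.001, 0.0]
force: [0.8, -0.5, 1.0]
grip_width: 0.001
```

```bash
python3 - <<'E'
from h import *
w=cap('wrist');keep(w,'w2');print(pose()[0]); a=load('w1');b=load('side')
cr=lambda c,x,y,w,h,W,H: cv2.resize(c['img'][y:y+h,x:x+w].astype(np.uint8),(W,H),interpolation=cv2.INTER_CUBIC)
m=np.hstack([cr(w,200,60,100,100,500,500),np.vstack([cr(a,0,70,100,83,300,249),cr(b,210,200,50,42,300,251)])])
cv2.imwrite('pics/c2.png',m[:,:,::-1])
E
```

```text
[557.65260315 144.30086369 263.82797007]
```

View pics/c2.png

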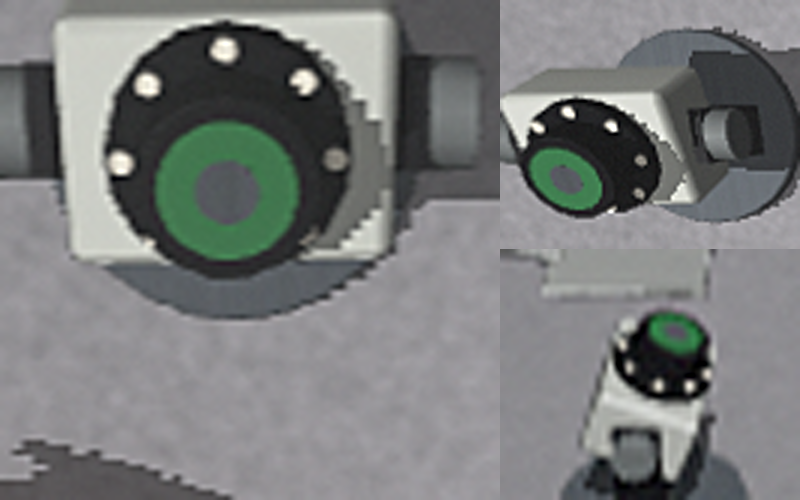

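The lens aim shows well: glass centre at (227,193) in the left crop, with LED ring opposites centred at (227,161). I'll fit the lens axis from both wrist views.

```bash
python3 - <<'E'
from h import *
from scipy.optimize import least_squares
w1=load('w1');w2=load('w2');a=load('scene');b=load('side')
U2=lambda x,y:np.array([200+x/5,60+y/5]); U1=lambda x,y:np.array([(x-500)/3,70+y/3]); US=lambda x,y:np.array([210+(x-500)/6,200+(y-249)/5.98])
led2=[(148,84),(225,50),(303,82),(335,158),(308,240),None,(147,243),(120,163)]
led1=[(540,128),(570,112),(612,125),(642,160),(640,193)]
obs=[(w2,U2(*p),i) for i,p in enumerate(led2) if p]+[(w1,U1(*p),i) for i,p in enumerate(led1)]
obs+=[(w2,U2(227,193),-1),(w1,U1(566,178),-1),(a,np.array([309.6,197.1]),-1),(b,US(677,334),-1)]
def pts(q):
    p=q[:3]*100;az,ti=q[3],q[4]
    z=np.array([np.sin(ti)*np.cos(az),np.sin(ti)*np.sin(az),np.cos(ti)]); u=np.array([-np.sin(az),np.cos(az),0]);v=np.cross(z,u)
    return p,z,u,v
def res(q,full=0):
    p,z,u,v=pts(q);r,h=q[5]*10,q[6]*10;o=[]
    for c,uv,i in obs:
        if i<0:P=p
        else:
            th=i*np.pi/4; P=p-h*z+r*(np.cos(th)*Bx+np.sin(th)*By) if 0 else p-h*z+r*(np.cos(th+q[7])*u+np.sin(th+q[7])*v)
        o.append(proj(c,P)[0]-uv)
    return np.array(o) if full else np.ravel(o)
best=None
for ph in np.arange(0,6.28,.785):
    s=least_squares(res,[6.23,1.52,1.09,3.1,.45,2,1.5,ph],loss='soft_l1')
    if best is None or s.cost<best.cost: best=s
    s=s
print(best.cost,best.x,res(best.x,1).round(1).tolist()); p,z,u,v=pts(best.x); print('lens',p,'dir',z,'tilt',best.x[4])
np.savez('lens.npz',p=p,z=z)
print('base',onz(w2,U2(235,0),0))
E
```

```text
3.5976744904644837 [ 6.22676     1.52057161  1.112411    3.11331362  3.44025663  2.09450026
 -1.64806853  3.87645692] [[-0.5, 0.2], [-0.4, -0.2], [0.1, -0.2], [0.3, 0.3], [-0.5, -0.9], [1.6, -0.8], [-0.3, 0.3], [-0.2, -0.1], [0.0, -0.0], [0.4, 0.4], [0.0, 0.4], [0.1, 0.8], [-0.4, -0.7], [0.4, 0.1], [0.0, -0.8], [0.4, -0.7]]
lens [622.67600024 152.05716091 111.24110029] dir [ 0.29412594 -0.00831981 -0.95573046] tilt 3.44025662526308
base [665.05549187 151.58812983   0.        ]
```

```bash
python3 - <<'E'
from h import *
w2=load('w2');b=load('side');w1=load('w1')
U2=lambda x,y:np.array([200+x/5,60+y/5]); US=lambda x,y:np.array([210+(x-500)/6,200+(y-249)/5.98]);U1=lambda x,y:np.array([(x-500)/3,70+y/3])
for z in (50,60,70): print(z,onz(w2,U2(232,118),z), 'R-end',onz(w2,U2(480,113),z),'w1R',onz(w1,U1(752,133),z))
o,v=ray(b,US(637,450))
for y in (185,192,200): print(y,o+v*(y-o[1])/v[1])
# base disc visible arc w1: leftmost/rightmost
for q in ((795,130),(710,30),(690,220)): print(onz(w1,U1(*q),8))
E
```

```text
50 [636.76876437 151.69393042  50.        ] R-end [637.6710201   98.09522578  50.        ] w1R [636.42407051 107.4040771   50.        ]
60 [636.50666784 151.53427825  60.        ] R-end [637.38528573  99.33978447  60.        ] w1R [637.01852586 102.52258687  60.        ]
70 [636.24457131 151.37462608  70.        ] R-end [637.09955137 100.58434315  70.        ] w1R [637.61298122  97.64109663  70.        ]
185 [638.65646881 185.          63.80104066]
192 [637.11144574 192.          69.54382934]
200 [635.34570509 200.          76.10701642]
[635.35850726 106.83824773   8.        ]
[681.51042607 141.00960228   8.        ]
[591.58439657 164.68402717   8.        ]
```

Lens at (623,152,111), axis (−0.294, 0.008, 0.956), lean 0.30. The line from the pivot to the glass agrees. Now the flaps.

```bash
cat >> h.py <<'E'
CC=np.load('carton.npy'); Rzc=R.from_euler('z',CC[2])
def cw(x,y,z): return Rzc.apply([x,y,z])+[CC[0]*100,CC[1]*100,0]
def incart(p): return Rzc.inv().apply(np.array(p)-[CC[0]*100,CC[1]*100,0])
E
python3 - <<'E'
from h import *
print(cw(-30,1,200)); goto(cw(-30,1,200),down(CC[2]+np.pi/2))
E
```

```text
[ 561.27053128 -178.22323754  200.        ]
offset [0.0041 0.3225 0.0639] ang [ 3.000e-02 -1.000e-02 -8.442e+01] rows 8.0
```

>>> move_arm:
  motion:
    - {"offset":[0.004,0.06,0],"angular":[0,0,-10.5],"jaw":0}
    - {"offset":[0.004,0.12,0],"angular":[0,0,-21],"jaw":0}
    - {"offset":[0.004,0.18,0],"angular":[0,0,-31.5],"jaw":0}
    - {"offset":[0.004,0.24,0],"angular":[0,0,-42],"jaw":0}
    - {"offset":[0.004,0.3,0],"angular":[0,0,-52.5],"jaw":0}

```text
time_s: 3.0
eef_pos: [560.9, -146.8, 264.0]
ee_rot: [0.0, 0.906, 0.423, 0.0]
force: [-0.7, 0.3, 0.1]
grip_width: -0.001
```

```bash
python3 - <<'E'
from h import *
goto(cw(-30,1,180),down(CC[2]+np.pi/2))
E
```

```text
offset [-0.0238  0.0204  0.084 ] ang [  0.05   0.   -34.26] rows 4.0
```

>>> move_arm:
  motion:
    - {"offset":[-0.02,0.017,0.02],"angular":[0,0,-10.5],"jaw":0}
    - {"offset":[-0.02,0.017,0.04],"angular":[0,0,-21],"jaw":0}
    - {"offset":[-0.02,0.017,0.07],"angular":[0,0,-32],"jaw":0}
    - {"offset":[-0.02,0.017,0.083],"angular":[0,0,-32.5],"jaw":0}
    - {"offset":[-0.02,0.017,0.083],"angular":[0,0,-32.5],"jaw":0}

```text
time_s: 3.62
eef_pos: [561.2, -170.3, 180.4]
ee_rot: [-0.0, 0.754, 0.657, -0.0]
force: [0.2, 0.9, 0.7]
grip_width: -0.003
```

>>> move_arm:
  motion:
    - {"offset":[0,0,0],"angular":[0,0,0],"jaw":0}
    - {"offset":[0,0,0],"angular":[0,0,0],"jaw":0}

```text
time_s: 3.88
eef_pos: [561.8, -170.0, 181.5]
ee_rot: [0.001, 0.753, 0.658, 0.0]
force: [-0.5, -0.1, -0.4]
grip_width: -0.001
```

```bash
python3 - <<'E'
from h import *
p,r=pose();print(incart(p)); goto(cw(-30,1,116),down(CC[2]+np.pi/2))
E
```

```text
[-30.26176746   9.23490615 181.51367631]
offset [-0.0082  0.0005  0.0655] ang [ 0.09  0.04 -2.05] rows 2.0
```

>>> move_arm:
  motion:
    - {"offset":[-0.008,0,0.03],"angular":[0,0,-2],"jaw":0}
    - {"offset":[-0.008,0,0.066],"angular":[0,0,-2],"jaw":0}
    - {"offset":[-0.008,0,0.066],"angular":[0,0,-2],"jaw":0}

```text
time_s: 4.25
eef_pos: [559.4, -177.2, 113.0]
ee_rot: [-0.002, 0.741, 0.671, -0.001]
force: [-0.0, 0.6, 0.1]
grip_width: -0.001
```

>>> move_arm:
  motion:
    - {"offset":[0.018,0,0],"angular":[0,0,0],"jaw":0}
    - {"offset":[0.03,0,-0.006],"angular":[0,0,0],"jaw":0}
    - {"offset":[0.042,0,-0.01],"angular":[0,0,0],"jaw":0}
    - {"offset":[0.054,0,-0.008],"angular":[0,0,0],"jaw":0}
    - {"offset":[0.066,0,-0.002],"angular":[0,0,0],"jaw":0}

```text
time_s: 4.88
eef_pos: [567.1, -111.2, 116.5]
ee_rot: [0.0, 0.741, 0.671, 0.0]
force: [-0.1, -0.1, 0.5]
grip_width: -0.0
```

```bash
python3 - <<'E'
from h import *
p,r=pose();print(incart(p),ctrl.sense()['force'])
E
```

```text
[-30.81222385  68.26062241 116.51300959] [-0.10815952 -0.1140019   0.46478383]
```

>>> move_arm:
  motion:
    - {"offset":[-0.055,0,-0.004],"angular":[0,0,0],"jaw":0}
    - {"offset":[-0.085,0,0],"angular":[0,0,0],"jaw":0}
    - {"offset":[-0.1,0,-0.008],"angular":[0,0,0],"jaw":0}
    - {"offset":[-0.118,0,-0.008],"angular":[0,0,0],"jaw":0}
    - {"offset":[-0.134,0,-0.002],"angular":[0,0,0],"jaw":0}

```text
time_s: 5.5
eef_pos: [554.0, -245.9, 118.8]
ee_rot: [0.001, 0.741, 0.671, 0.0]
force: [0.2, 1.5, -0.2]
grip_width: -0.0
```

>>> move_arm:
  motion:
    - {"offset":[-0.002,0,0],"angular":[0,0,0],"jaw":0}
    - {"offset":[0.03,0,-0.03],"angular":[0,0,0],"jaw":0}
    - {"offset":[0.068,0.02,-0.09],"angular":[0,0,0],"jaw":0.07}
    - {"offset":[0.068,0.028,-0.09],"angular":[0,0,0],"jaw":0.07}
    - {"offset":[0.068,0.028,-0.09],"angular":[0,0,0],"jaw":0.07}

```text
time_s: 6.12
eef_pos: [588.8, -179.6, 208.8]
ee_rot: [0.0, 0.741, 0.672, 0.0]
force: [-0.6, -0.1, 0.5]
grip_width: 0.637
```

```bash
python3 - <<'E'
from h import *
p,r=pose();print(incart(p)); w=cap('wrist');keep(w,'w3');s=cap('scene');keep(s,'s3')
cr=lambda c,x,y,w,h,W,H: cv2.resize(c['img'][y:y+h,x:x+w].astype(np.uint8),(W,H),interpolation=cv2.INTER_CUBIC)
cv2.imwrite('pics/c3.png',np.hstack([cr(w,0,0,512,384,512,384),cr(s,175,165,90,120,288,384)])[:,:,::-1])
E
```

```text
[ -2.47614555   2.36749445 208.77034037]
```

View pics/c3.png

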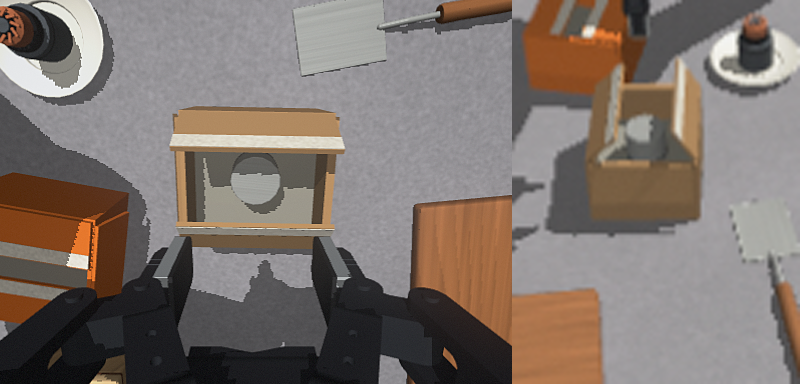

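The picture shows the cap well centred under the tool at (255,181), but the flaps may not have stayed open. I'll check their angles numerically.

```bash
python3 - <<'E'
from h import *
w=load('w3');s=load('s3');a=load('scene')
for n,sg in (('L',1),('R',-1)):
  print(n,'hinge',proj(w,[cw(x,sg*60,90) for x in(-64,64)]).round(0).tolist())
  for al in (.9,1.2,1.5,1.9,2.4,2.7):
    P=[cw(x,sg*(60-48*np.cos(al)),90+48*np.sin(al)) for x in(-64,64)]
    print(n,al,proj(w,P).round(0).tolist(),((proj(s,P)-[175,165])*3.2+[512,0]).round(0).tolist())
print(np.abs(s['img'][165:240,175:265].astype(int)-a['img'][165:240,175:265]).mean())
E
```

```text
L hinge [[180.0, 111.0], [334.0, 111.0]]
L 0.9 [[172.0, 154.0], [343.0, 154.0]] [[674.0, 59.0], [671.0, 134.0]]
L 1.2 [[168.0, 139.0], [347.0, 139.0]] [[684.0, 54.0], [682.0, 129.0]]
L 1.5 [[166.0, 119.0], [350.0, 119.0]] [[696.0, 52.0], [695.0, 126.0]]
L 1.9 [[165.0, 91.0], [351.0, 91.0]] [[713.0, 53.0], [712.0, 128.0]]
L 2.4 [[167.0, 62.0], [348.0, 62.0]] [[730.0, 61.0], [731.0, 136.0]]
L 2.7 [[170.0, 51.0], [344.0, 51.0]] [[737.0, 69.0], [738.0, 144.0]]
R hinge [[187.0, 243.0], [325.0, 243.0]]
R 0.9 [[177.0, 229.0], [337.0, 229.0]] [[621.0, 60.0], [615.0, 135.0]]
R 1.2 [[176.0, 247.0], [338.0, 247.0]] [[610.0, 55.0], [603.0, 130.0]]
R 1.5 [[176.0, 265.0], [338.0, 265.0]] [[598.0, 53.0], [590.0, 128.0]]
R 1.9 [[178.0, 285.0], [336.0, 285.0]] [[581.0, 55.0], [572.0, 130.0]]
R 2.4 [[182.0, 297.0], [330.0, 297.0]] [[565.0, 64.0], [555.0, 139.0]]
R 2.7 [[186.0, 297.0], [327.0, 297.0]] [[559.0, 73.0], [549.0, 148.0]]
8.18953086419753
```

Both flaps are still at about 0.98 and 0.88, so the finger did not carry them. I'll repeat the left push slowly and look mid-push.

>>> move_arm:
  motion:
    - {"offset":[0,-0.028,0.03],"angular":[0,0,0],"jaw":0}
    - {"offset":[0,-0.028,0.06],"angular":[0,0,0],"jaw":0}
    - {"offset":[0,-0.028,0.095],"angular":[0,0,0],"jaw":0}
    - {"offset":[0,-0.028,0.1],"angular":[0,0,0],"jaw":0}

```text
time_s: 6.72
eef_pos: [558.5, -177.4, 105.8]
ee_rot: [-0.003, 0.741, 0.671, -0.001]
force: [0.3, -0.1, 1.2]
grip_width: 0.003
```

>>> move_arm:
  motion:
    - {"offset":[0.015,0,0],"angular":[0,0,0],"jaw":0}
    - {"offset":[0.025,0,0],"angular":[0,0,0],"jaw":0}
    - {"offset":[0.035,0,0],"angular":[0,0,0],"jaw":0}
    - {"offset":[0.035,0,0],"angular":[0,0,0],"jaw":0}

```text
time_s: 7.22
eef_pos: [564.1, -142.1, 109.1]
ee_rot: [0.0, 0.741, 0.672, 0.0]
force: [0.3, -0.2, -0.6]
grip_width: 0.003
```

```bash
python3 - <<'E'
from h import *
p,r=pose();print(incart(p)); w=cap('wrist');keep(w,'w4');s=cap('scene');keep(s,'s4');b=cap('side');keep(b,'b4')
cr=lambda c,x,y,w,h,W,H: cv2.resize(c['img'][y:y+h,x:x+w].astype(np.uint8),(W,H),interpolation=cv2.INTER_CUBIC)
cv2.imwrite('pics/c4.png',np.vstack([cr(w,60,0,400,260,800,300),np.hstack([cr(s,175,150,90,70,400,300),cr(b,225,120,90,70,400,300)])])[:,:,::-1])
E
```

```text
[-30.72160411  37.25446231 109.06422641]
```

View pics/c4.png

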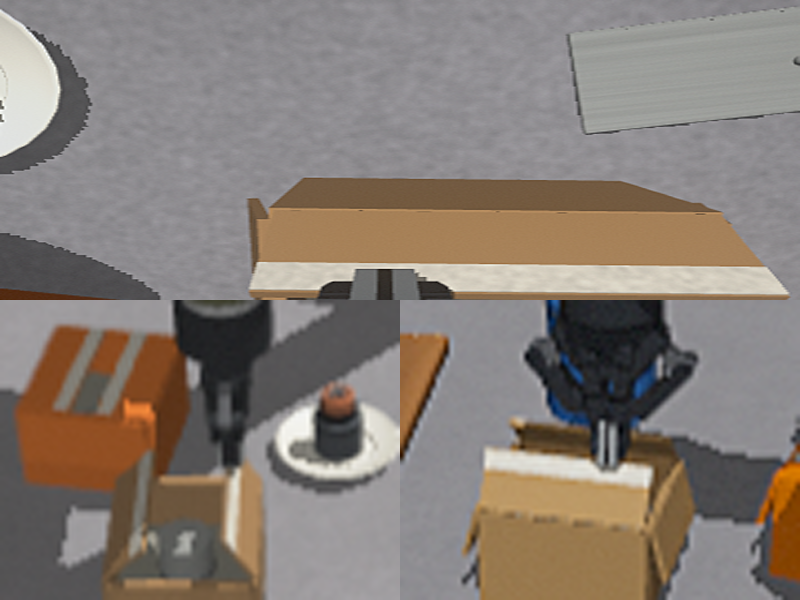

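```bash
python3 - <<'E'
from h import *
s=load('s4');b=load('b4');w=load('w4')
p,e=tri([(s,(227.2,189)),(b,(271.6,159))]);print(p,e,incart(p))
tp=np.array([564.1,-142.1,98.]);print(proj(s,tp),proj(b,tp),proj(w,tp))
# flap edges L in w4 and side
edge=lambda a,x:cw(x,60-48*np.cos(a),90+48*np.sin(a))
for a in (.9,.98,1.1,1.3,1.5):print(a,proj(w,[edge(a,-64),edge(a,64)]).round(0).tolist(),proj(b,[edge(a,-64),edge(a,64)]).round(1).tolist())
print((np.array([(248,296),(788,297)])/[2,1.154]+[60,0]).round(0))
E
```

```text
[ 565.26492688 -141.36779119  127.81553316] [np.float64(1.4309681760220851), np.float64(1.4309681760220554)] [-29.67105374  38.06981139 127.81553316]
[[227.52854123 195.37110307]] [[272.19048386 166.35718424]] [[254.60357774 223.95427181]]
0.9 [[187.0, 260.0], [448.0, 260.0]] [[282.5, 158.7], [245.2, 154.6]]
0.98 [[186.0, 256.0], [452.0, 256.0]] [[282.3, 158.5], [244.9, 154.5]]
1.1 [[185.0, 250.0], [457.0, 250.0]] [[282.1, 158.5], [244.5, 154.4]]
1.3 [[182.0, 235.0], [465.0, 235.0]] [[281.6, 158.9], [243.8, 154.8]]
1.5 [[180.0, 217.0], [471.0, 217.0]] [[281.0, 159.8], [243.0, 155.7]]
[[184. 256.]
 [454. 257.]]
```

The finger is over the flap, not behind it. Side, scene and wrist views all put the shut fingertips near z≈128 with the TCP reported at 109, so the tips stand about 20 mm *behind* the reported TCP, against the stated 11 mm ahead. I'll enter about 25 mm lower, clear of the cap, so either reading is safe.

>>> move_arm:
  motion:
    - {"offset":[0,0,-0.035],"angular":[0,0,0],"jaw":0}
    - {"offset":[-0.036,-0.015,-0.035],"angular":[0,0,0],"jaw":0}
    - {"offset":[-0.036,-0.015,-0.01],"angular":[0,0,0],"jaw":0}
    - {"offset":[-0.036,-0.015,0.024],"angular":[0,0,0],"jaw":0}
    - {"offset":[-0.036,-0.015,0.024],"angular":[0,0,0],"jaw":0}

```text
time_s: 8.0
eef_pos: [544.1, -177.0, 82.7]
ee_rot: [-0.002, 0.741, 0.671, -0.001]
force: [-0.1, 0.5, 0.5]
grip_width: 0.0
```

>>> move_arm:
  motion:
    - {"offset":[0.015,0,0],"angular":[0,0,0],"jaw":0}
    - {"offset":[0.03,0,0],"angular":[0,0,0],"jaw":0}
    - {"offset":[0.036,0,-0.004],"angular":[0,0,0],"jaw":0}
    - {"offset":[0.036,0,-0.004],"angular":[0,0,0],"jaw":0}

```text
time_s: 8.5
eef_pos: [549.4, -140.9, 89.4]
ee_rot: [0.001, 0.741, 0.672, 0.0]
force: [-1.0, 0.6, 0.3]
grip_width: 0.001
```

```bash
python3 - <<'E'
from h import *
p,r=pose();print(incart(p),ctrl.sense()['force']); w=cap('wrist');keep(w,'w5');b=cap('side');keep(b,'b5')
cr=lambda c,x,y,w,h,W,H: cv2.resize(c['img'][y:y+h,x:x+w].astype(np.uint8),(W,H),interpolation=cv2.INTER_CUBIC)
cv2.imwrite('pics/c5.png',np.hstack([cr(w,60,60,400,300,400,300),cr(b,225,120,90,70,400,300)])[:,:,::-1])
E
```

```text
[-45.53486571  36.9810126   89.39507123] [-0.9692064   0.62736956  0.26286183]
```

View pics/c5.png

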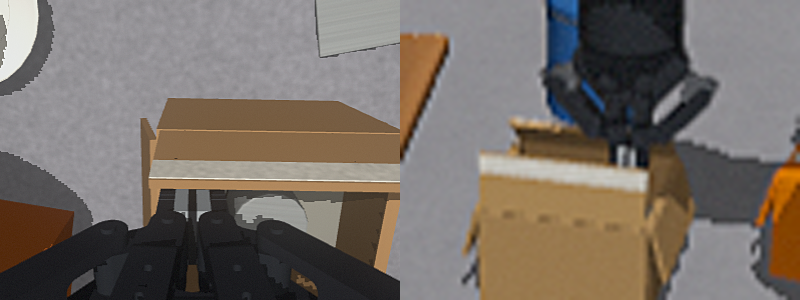

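Now the finger is behind the left flap and pushing it. I'll continue outwards, then do the right one.

>>> move_arm:
  motion:
    - {"offset":[0.01,0,-0.003],"angular":[0,0,0],"jaw":0}
    - {"offset":[0.02,0,-0.003],"angular":[0,0,0],"jaw":0}
    - {"offset":[0.03,0,0],"angular":[0,0,0],"jaw":0}
    - {"offset":[0.036,0,0.003],"angular":[0,0,0],"jaw":0}
    - {"offset":[0.036,0,0.003],"angular":[0,0,0],"jaw":0}

```text
time_s: 9.22
eef_pos: [552.4, -105.0, 85.1]
ee_rot: [-0.0, 0.741, 0.671, -0.0]
force: [-1.0, -0.6, 0.2]
grip_width: 0.002
```

>>> move_arm:
  motion:
    - {"offset":[-0.05,0,0],"angular":[0,0,0],"jaw":0}
    - {"offset":[-0.08,0,0.003],"angular":[0,0,0],"jaw":0}
    - {"offset":[-0.095,0,0.003],"angular":[0,0,0],"jaw":0}
    - {"offset":[-0.108,0,0],"angular":[0,0,0],"jaw":0}
    - {"offset":[-0.118,0,0],"angular":[0,0,0],"jaw":0}

```text
time_s: 9.85
eef_pos: [541.0, -223.3, 86.0]
ee_rot: [0.0, 0.741, 0.671, 0.0]
force: [0.9, 0.6, -0.1]
grip_width: 0.002
```

>>> move_arm:
  motion:
    - {"offset":[-0.01,0,0],"angular":[0,0,0],"jaw":0}
    - {"offset":[-0.022,0,0.002],"angular":[0,0,0],"jaw":0}
    - {"offset":[-0.022,0,0.002],"angular":[0,0,0],"jaw":0}

```text
time_s: 10.22
eef_pos: [538.5, -245.7, 83.2]
ee_rot: [-0.0, 0.742, 0.671, -0.0]
force: [0.5, 0.7, 0.0]
grip_width: -0.002
```

>>> move_arm:
  motion:
    - {"offset":[0.03,0,-0.03],"angular":[0,0,0],"jaw":0}
    - {"offset":[0.065,0.02,-0.08],"angular":[0,0,0],"jaw":0.065}
    - {"offset":[0.068,0.045,-0.1],"angular":[0,0,0],"jaw":0.065}
    - {"offset":[0.068,0.045,-0.1],"angular":[0,0,0],"jaw":0.065}
    - {"offset":[0.068,0.045,-0.1],"angular":[0,0,0],"jaw":0.065}

```text
time_s: 10.85
eef_pos: [589.2, -181.6, 182.2]
ee_rot: [-0.001, 0.741, 0.671, -0.001]
force: [0.2, 0.4, 0.0]
grip_width: 0.761
```

```bash
python3 - <<'E'
from h import *
p,r=pose();print(incart(p),ctrl.sense()['grip_width']); w=cap('wrist');keep(w,'w6');s=cap('scene');keep(s,'s6')
cr=lambda c,x,y,w,h,W,H: cv2.resize(c['img'][y:y+h,x:x+w].astype(np.uint8),(W,H),interpolation=cv2.INTER_CUBIC)
cv2.imwrite('pics/c6.png',np.hstack([cr(w,0,0,512,384,512,384),cr(s,175,165,90,120,288,384)])[:,:,::-1])
for n,sg in (('L',1),('R',-1)):
  for al in (1.6,1.9,2.2,2.5):
    P=[cw(x,sg*(60-48*np.cos(al)),90+48*np.sin(al)) for x in(-64,64)]
    print(n,al,proj(w,P).round(0).tolist(),((proj(s,P)-[175,165])*3.2+[512,0]).round(0).tolist())
E
```

```text
[ -1.85981132   0.39567789 182.16523343] 0.7608720843075849
L 1.6 [[153.0, 111.0], [362.0, 111.0]] [[700.0, 52.0], [699.0, 126.0]]
L 1.9 [[153.0, 87.0], [363.0, 87.0]] [[713.0, 53.0], [712.0, 128.0]]
L 2.2 [[154.0, 66.0], [361.0, 66.0]] [[724.0, 57.0], [724.0, 132.0]]
L 2.5 [[157.0, 50.0], [358.0, 50.0]] [[733.0, 64.0], [734.0, 139.0]]
R 1.6 [[168.0, 287.0], [346.0, 287.0]] [[593.0, 53.0], [585.0, 128.0]]
R 1.9 [[170.0, 302.0], [344.0, 302.0]] [[581.0, 55.0], [572.0, 130.0]]
R 2.2 [[173.0, 312.0], [341.0, 312.0]] [[571.0, 60.0], [561.0, 135.0]]
R 2.5 [[177.0, 315.0], [337.0, 315.0]] [[563.0, 67.0], [553.0, 142.0]]
```

View pics/c6.png

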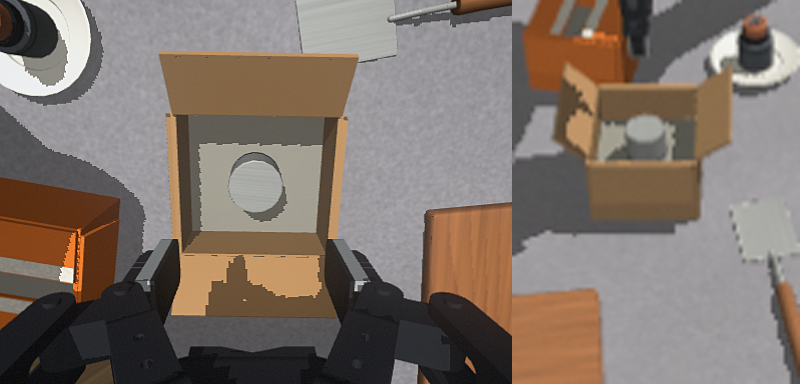

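Both flaps now stand at about 2.4. The cap is at (255,186) in the wrist view, with open fingers either side. Next I'll fix the cap position.

```bash
python3 - <<'E'
from h import *
w=load('w6');s=load('s6')
u=(175+(645-512)/3.2,165+126/3.2)
p,e=tri([(w,(255,186)),(s,u)]);print('cap',p,e,incart(p))
for z in (77,82): print(onz(w,(255,186),z),onz(s,u,z))
t,_=pose(); print(t); goto([589.5,-181.8,60],down(CC[2]+np.pi/2))
E
```

```text
cap [ 589.63198904 -184.45313958   80.94228688] [np.float64(0.49509539968738575), np.float64(0.49509539968744937)] [-1.16137147 -2.39373988 80.94228688]
[ 589.67347393 -185.03219858   77.        ] [ 584.95400467 -184.89051781   77.        ]
[ 589.77351613 -183.66551081   82.        ] [ 590.55447    -184.92230385   82.        ]
[ 589.14451527 -181.81423985  182.32228613]
offset [-0.      0.0006  0.1223] ang [-0.13 -0.05 -0.03] rows 2.0
```

>>> move_arm:
  motion:
    - {"offset":[-0.002,0.0005,0.06],"angular":[0,0,0],"jaw":0.065}
    - {"offset":[-0.002,0.0005,0.12],"angular":[0,0,0],"jaw":0.065}
    - {"offset":[-0.002,0.0005,0.145],"angular":[0,0,0],"jaw":0.065}
    - {"offset":[-0.002,0.0005,0.155],"angular":[0,0,0],"jaw":0.065}

```text
time_s: 11.45
eef_pos: [589.2, -183.6, 26.7]
ee_rot: [-0.002, 0.741, 0.671, -0.001]
force: [-0.6, -0.1, 0.8]
grip_width: 0.762
```

>>> move_arm:
  motion:
    - {"offset":[0,0,0.004],"angular":[0,0,0],"jaw":0.065}
    - {"offset":[0,0,0.006],"angular":[0,0,0],"jaw":0.065}
    - {"offset":[0,0,0.006],"angular":[0,0,0],"jaw":0.065}

```text
time_s: 11.82
eef_pos: [590.8, -183.9, 23.3]
ee_rot: [0.001, 0.741, 0.671, 0.0]
force: [0.1, -0.3, 0.9]
grip_width: 0.761
```

```bash
python3 - <<'E'
from h import *
t,_=pose(); print(t,ctrl.sense()['force']);w=cap('wrist');keep(w,'w7');save(w,'w7.png',box=(60,40,460,340),f=1.5)
E
```

```text
[ 590.79429082 -183.93763983   23.33394602] [ 0.09071098 -0.28808635  0.90833866]
```

View pics/w7.png

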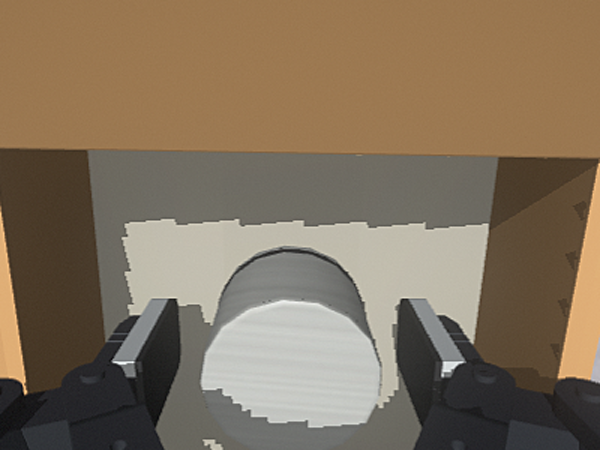

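The fingers are astride the cap, centred, with the tips about 20 mm below its top. I'll go slightly lower and grip.

>>> move_arm:
  motion:
    - {"offset":[0,0,0.006],"angular":[0,0,0],"jaw":0.065}
    - {"offset":[0,0,0.006],"angular":[0,0,0],"jaw":0.065}
  squeeze: 40

```text
time_s: 12.12
eef_pos: [590.2, -183.6, 16.0]
ee_rot: [-0.0, 0.741, 0.671, -0.0]
force: [-0.1, -0.5, -0.2]
grip_width: 0.757
```

>>> move_arm:
  motion:
    - {"offset":[0,0,0],"angular":[0,0,0],"jaw":0.03}
    - {"offset":[0,0,0],"angular":[0,0,0],"jaw":0.03}
    - {"offset":[0,0,0],"angular":[0,0,0],"jaw":0.03}
    - {"offset":[0,0,0],"angular":[0,0,0],"jaw":0.03}
    - {"offset":[0,0,0],"angular":[0,0,0],"jaw":0.03}
  squeeze: 40

```text
time_s: 12.75
eef_pos: [590.6, -183.8, 16.8]
ee_rot: [0.0, 0.741, 0.671, 0.0]
force: [0.1, -0.4, 2.9]
grip_width: 0.531
```

Gripped (opening ≈45 mm, cap is 46). Now the lift.

>>> move_arm:
  motion:
    - {"offset":[0,0,-0.03],"angular":[0,0,0],"jaw":0.03}
    - {"offset":[0,0,-0.07],"angular":[0,0,0],"jaw":0.03}
    - {"offset":[0,0,-0.12],"angular":[0,0,0],"jaw":0.03}
    - {"offset":[0,0,-0.17],"angular":[0,0,0],"jaw":0.03}
    - {"offset":[0,0,-0.22],"angular":[0,0,0],"jaw":0.03}

```text
time_s: 13.38
eef_pos: [590.1, -183.6, 237.8]
ee_rot: [-0.0, 0.741, 0.671, -0.0]
force: [1.2, 0.5, -0.1]
grip_width: 0.526
```

>>> move_arm:
  motion:
    - {"offset":[0,0,0],"angular":[0,0,0],"jaw":0.03}
    - {"offset":[0,0,0],"angular":[0,0,0],"jaw":0.03}
    - {"offset":[0,0,0],"angular":[0,0,0],"jaw":0.03}

```text
time_s: 13.75
eef_pos: [589.9, -183.5, 234.6]
ee_rot: [-0.002, 0.741, 0.671, -0.001]
force: [-0.1, 0.8, -1.0]
grip_width: 0.525
```

```bash
python3 - <<'E'
from h import *
t,Rr=pose(); print(t,ctrl.sense()['grip_width'],ctrl.sense()['joints'])
L=np.load('lens.npz');d=-L['z']; 
# nearest rotation taking tool z to -d
Z=Rr.apply([0,0,1]); ax=np.cross(Z,-d); Rt=R.from_rotvec(ax/np.linalg.norm(ax)*np.arccos(Z@-d))*Rr
np.savez('tgt.npz',q=Rt.as_quat())
H=L['p']+100*d; T=H+2.8*d; print('d',d,'head',H,'TCP',T); print(Rt.apply([0,0,1]))
goto(T+[0,0,60],Rt); goto(T,Rt)
E
```

```text
[ 589.92733476 -183.49715573  234.64921047] 0.5254903558912638 [-4.90943998e-01  5.10110656e-01  1.13645156e+00  8.35592726e-06
  1.49841377e+00 -3.91883987e-01]
d [-0.29412594  0.00831981  0.95573046] head [593.26340617 152.88914229 206.81414627] TCP [592.43985353 152.91243777 209.49019155]
[ 0.29412594 -0.00831981 -0.95573046]
offset [ 0.3351 -0.0309 -0.0343] ang [-17.25   1.14   0.  ] rows 6.0
offset [ 0.335  -0.0307  0.0257] ang [-17.25   1.14   0.  ] rows 6.0
```

>>> move_arm:
  motion:
    - {"offset":[0.05,-0.005,-0.02],"angular":[-3,0.2,0],"jaw":0.03}
    - {"offset":[0.105,-0.01,-0.03],"angular":[-6,0.4,0],"jaw":0.03}
    - {"offset":[0.16,-0.015,-0.034],"angular":[-9,0.6,0],"jaw":0.03}
    - {"offset":[0.215,-0.02,-0.034],"angular":[-12,0.8,0],"jaw":0.03}
    - {"offset":[0.265,-0.025,-0.034],"angular":[-15,1,0],"jaw":0.03}

```text
time_s: 14.38
eef_pos: [591.2, 84.3, 269.5]
ee_rot: [0.091, 0.735, 0.666, 0.094]
force: [0.2, 0.2, -0.7]
grip_width: 0.528
```

```bash
cat > g.py <<'E'
from h import *
L=np.load('lens.npz');d=-L['z'];Rt=R.from_quat(np.load('tgt.npz')['q']);T=L['p']+102.8*d
t,Rr=pose();print(t,ctrl.sense()['grip_width']);goto(T+[0,0,50],Rt);goto(T,Rt)
E
python3 g.py
```

```text
[591.1974689   84.2963165  269.48155791] 0.5281636749747699
offset [ 0.0682 -0.0081  0.0094] ang [-2.07  0.18  0.03] rows 2.0
offset [ 0.0673 -0.021   0.0577] ang [-2.07  0.18  0.03] rows 2.0
```

>>> move_arm:
  motion:
    - {"offset":[0.03,-0.004,0.004],"angular":[-1,0.1,0],"jaw":0.03}
    - {"offset":[0.065,-0.008,0.009],"angular":[-2,0.2,0],"jaw":0.03}
    - {"offset":[0.065,-0.008,0.009],"angular":[-2,0.2,0],"jaw":0.03}
    - {"offset":[0.065,-0.008,0.009],"angular":[-2,0.2,0],"jaw":0.03}

```text
time_s: 14.88
eef_pos: [592.6, 147.3, 260.3]
ee_rot: [0.102, 0.733, 0.664, 0.106]
force: [0.2, -0.3, -2.1]
grip_width: 0.526
```

```bash
cat g.py > g2.py; cat >> g2.py <<'E'
w=cap('wrist'); h=np.load('hand.npz')
tt,RR=pose(); print('hand check',(w['Rm']@tt+w['t']).round(1),h['tc'].round(1),np.degrees(R.from_matrix(w['Rm']@RR.as_matrix()@h['Rc'].T).magnitude()))
E
python3 g2.py
```

```text
[592.5945876  147.31020365 260.25184646] 0.5262531848636
offset [ 0.0055 -0.0009  0.0006] ang [-0.14  0.04  0.02] rows 1.0
offset [ 0.0045 -0.0155  0.0485] ang [-0.14  0.04  0.02] rows 1.0
hand check [  1.8  22.3 181.6] [  1.6  20.2 180.6] 0.0433050574872732
```

>>> move_arm:
  motion:
    - {"offset":[0.0045,-0.005,0.015],"angular":[0,0,0],"jaw":0.03}
    - {"offset":[0.0045,-0.01,0.03],"angular":[0,0,0],"jaw":0.03}
    - {"offset":[0.0045,-0.015,0.043],"angular":[0,0,0],"jaw":0.03}
    - {"offset":[0.0045,-0.0155,0.0485],"angular":[0,0,0],"jaw":0.03}
    - {"offset":[0.0045,-0.0155,0.0485],"angular":[0,0,0],"jaw":0.03}

```text
time_s: 15.55
eef_pos: [592.7, 153.3, 209.8]
ee_rot: [0.102, 0.733, 0.664, 0.107]
force: [-0.9, -0.8, -1.6]
grip_width: 0.529
```

```bash
cat >> g.py <<'E'
s=cap('scene');b=cap('side');keep(s,'s8');keep(b,'b8')
cr=lambda c,x,y,w,h,W,H: cv2.resize(c['img'][y:y+h,x:x+w].astype(np.uint8),(W,H),interpolation=cv2.INTER_CUBIC)
cv2.imwrite('pics/c8.png',np.hstack([cr(s,270,140,80,100,400,500),cr(b,200,150,80,100,400,500)])[:,:,::-1])
for n,l in (('lens',0),('burr',100),('captop',168)):
    P=L['p']+l*d; print(n,((proj(s,P)-[270,140])*5).round(),((proj(b,P)-[200,150])*5+[400,0]).round())
E
python3 g.py
```

```text
[592.66149843 153.25973245 209.81249763] 0.5294325560766722
offset [ 0.0007  0.0143 -0.0476] ang [-0.09  0.02  0.02] rows 1.0
offset [-0.0004 -0.0003  0.0002] ang [-0.09  0.02  0.02] rows 1.0
lens [[198. 282.]] [[599. 318.]]
burr [[201. 153.]] [[647. 179.]]
captop [[203.  61.]] [[682.  77.]]
```

View pics/c8.png

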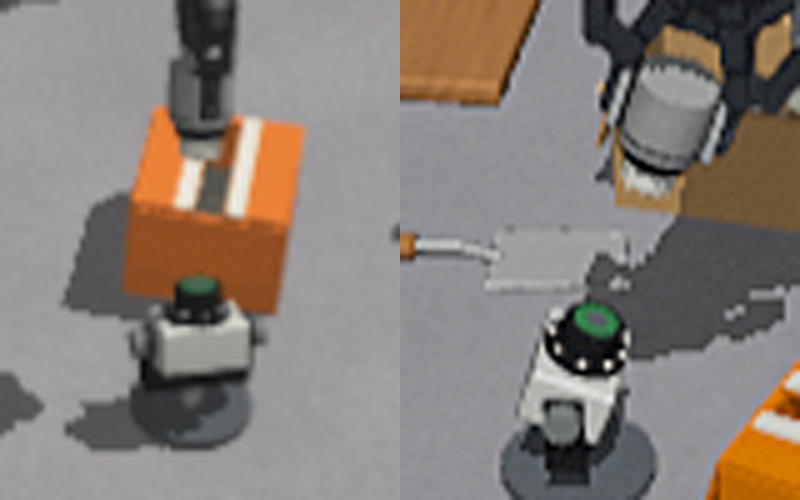

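The held head matches the prediction. The burr face is at (200,150) and (648,185), against predicted (201,153) and (647,179). The cap end and lens are also where expected. I'll settle, then hand in.

>>> move_arm:
  motion:
    - {"offset":[0,0,0],"angular":[0,0,0],"jaw":0.03}
    - {"offset":[0,0,0],"angular":[0,0,0],"jaw":0.03}
    - {"offset":[0,0,0],"angular":[0,0,0],"jaw":0.03}
    - {"offset":[0,0,0],"angular":[0,0,0],"jaw":0.03}

```text
time_s: 16.15
eef_pos: [592.6, 153.4, 210.1]
ee_rot: [0.103, 0.733, 0.664, 0.107]
force: [-0.0, -0.3, -1.8]
grip_width: 0.529
```

```bash
python3 -c "
from h import *
s=ctrl.sense();print(s['eef_pos'],np.abs(s['dq']).max(),s['grip_width'],s['time_s']);print(ctrl.finish_job())"
```

```text
[592.59565884 153.41508022 210.1294405 ] 0.0010430343188857468 0.5285562302344649 16.15
the job is handed in; nothing more can be done
None
```

I folded both carton flaps back to about 2.4 rad and lifted the new head out. I then handed the job in at 16.15 s with the head held before the inspection camera; no verdict was reported.

**Last checks**
- **Position:** the scene and side views put the burr face within about 1–2 pixels of the aimed point. That point is 100 mm out on the line of sight, and the side view reads perhaps 3 mm nearer.
- **Aim:** the cap-to-burr direction agrees with the lens lean I measured, 0.30 rad, which is just at the edge of the stated 0.3–0.65 range. The line from the camera pivot to the glass gave roughly the same lean, about 0.27–0.35.
- **Hold:** the arm was still, and the jaws were open 45 mm on the 46 mm cap.
- **Surroundings:** the lens was where I had first measured it. I did not measure the flaps again after the lift, and I did not check the other objects one by one.

**What disagreed**
- **Fingertips:** the shut fingertips appeared about 20 mm behind the reported TCP, against the stated 11 mm ahead. My first pass at the flaps therefore went over them without moving them. I worked from the camera reading after that, and the second pass worked.
- **Cap reading:** my first reading of the cap centre was off by up to 8 mm because of a shadow. I corrected it before the grasp.

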